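# Shut and lock the hatch of a plate incubator with its quarter-turn fastener

## Task

The hatch of the benchtop plate incubator was left ajar over a loaded plate. Push the hatch down onto its rubber gasket with the fingertips, then set a fingertip in the slot of the round quarter-turn fastener and turn it clockwise (seen from above) as far as it goes, a quarter turn, so that its cam locks the hatch down. Only push and turn: do not lift the hatch, and leave the plate and everything else on the bench where it is.

Things in the scene. Friction and masses are not known exactly. Their poses are not given: they have to be found in the camera images.
- incubator: White and grey benchtop incubator, fixed, 320 x 290 x 133 mm (x, y, z; the last to the bezel's top with the hatch shut). Origin under it on the bench, on the hatch's midline; it spans x -160..160, y -165..125, z 0..105 mm (a rear housing at x > 121 is 124 mm high; display and keys on the strip y < -115). Its own x points from the front, with the fastener, to the rear, with the hinge.
- hatch (a joint): Opening angle of the hatch in rad, 0 = fully down, rising as its front edge goes up; stop at 0.9. The hatch is a flat panel, 262 x 220 x 10 mm, hinged at its rear edge; when shut its top is 117 mm above the bench. A friction hinge holds it where it is left (1 to 2 N at the front edge moves it). From 0.022 down it compresses the gasket; pushing it fully down takes about 7 N at the fastener, and unlocked it springs back up to about 0.016 (3.5 mm at the fastener).
- hatch_hinge (a point): Middle of the hatch's hinge line, 112 mm above the bench, 115 mm behind the incubator's origin. The frame turns with the hatch: x along the hatch away from its front edge, y along the hinge, z out of its upper face. In this frame the panel spans x -265..-3, y -110..110, z -5..5 mm; the fastener's axis is at x -215, y 0.
- hatch_pad (a point): Centre of the black ribbed thumb pad, 34 x 36 mm, on the top of the hatch at its front left corner (in the hinge frame x -237, y 79, z 7 mm): a place to push.
- cam (a joint): Turn of the fastener in rad: about 0 = unlocked (slot parallel to the hatch's front edge), growing clockwise seen from above, stop at 1.571 = locked (slot points to the front edge, orange pointer at the green dot). With the hatch on its gasket a ramp, from about 0.5 to 1.2, draws the hatch down by itself as it is turned; the turn takes up to about 0.15 N m. It stays where it is left. With the hatch open it must stay unlocked, or its tongue lands on the keeper.
- cam_slot (a point): On the fastener's axis, at the level of the rotor's top, which is flush with the round black bezel (90 mm across) that stands 16 mm above the hatch panel. The rotor is a 76 mm light metal disc with one straight slot right across it through the axis: 26 mm wide, 73 mm long, 13.5 mm deep, dark floor, edges bevelled 1.5 mm. The frame turns with the rotor: y along the slot (the orange pointer is at its -y end), x across it, z along the axis out of the hatch.
- plate: White 96-well plate, 86 x 128 x 14 mm, loose on the deck inside the incubator between low locators; origin under its centre. Not to be disturbed.
- tip_box: Bystander: green pipette tip box, 102 x 134 x 73 mm, loose; origin under its centre.
- bottle: Bystander: amber bottle with black cap, 56 mm across, 118 mm high, loose; origin under its centre.
- beaker: Bystander: glass beaker, 54 mm across, 70 mm high, loose; origin under its centre.
- petri: Bystander: petri dish, 59 mm across, 13 mm high, loose; origin under its centre.
- marker: Bystander: black marker pen lying down, 135 mm long, loose; origin under its centre.
- pipette_stand: Fixed black stand with two pipettes at the left front of the bench, about 310 x 235 mm and 423 mm high: tall, keep the arm and gripper clear of it (pass on the side of the robot or above). Origin under it on the bench.
- timer: Bystander: bench timer, 62 x 66 x 20 mm, loose; origin under its centre.

How it is judged (in metres and radians):
On the way, in this order (a step that is already met when the one before it is completed fails the run):
1. the hatch is down on its gasket, fastener not yet turned home (value of joint hatch below 0.035 rad and value of joint cam below 1 rad), for 0.1 s.
2. the fastener is turned home and its cam holds the hatch down (value of joint cam above 1.4 rad and value of joint hatch below 0.009 rad), for 0.2 s.
At the end, for the whole second after the job is handed in: Fastener within 10 degrees of its locked stop (joint over 1.4 rad), hatch held down within 2 mm at its front edge (joint under 0.009 rad), the plate within 10 mm of where it stood (all of step 2 and distance of plate from where it was at the start of the episode below 0.01 m); the robot touches nothing.
It fails at once if the hatch is lifted (raised at over 0.15 rad/s while clear of its gasket, or opened past 0.55 rad) (value of joint hatch above 0.55 rad or (value of joint hatch above 0.1 rad and velocity of joint hatch above 0.15 rad/s)).
It fails at once if the plate in the chamber is disturbed (distance of plate from where it was at the start of the episode above 0.01 m).
It fails at once if a bystander is moved or lifted (distance of any of tip_box, bottle, beaker, petri, marker, timer from where it was at the start of the episode above 0.02 m).
It also fails if it takes over 48 s, if anything falls off the work surface, if the arm or the gripper's body presses on something with over 40 N, if the wrist force passes 120 N, or if a joint passes its speed limit or range.

## Robot

A 6-joint arm with a two-finger parallel gripper is mounted at the origin on a cart in front of the work surface, level with it; the furniture and walls round the work are solid. World frame = base frame: x ahead of the robot, y to its left, z up, the work surface at z = 0. Lengths are in mm, angles in rad, forces in N, time in s.
With the tool pointing down it reaches from about 275 to 750 mm from the base axis. Payload 10.2 kg.
Tool frame: the origin (TCP) lies at the very end of the fingers, on their centre line; the grasp point (between the pads) lies 19 mm behind it; x points along the fingers, z is the direction in which the jaws open and shut, and the axes are right-handed (so a half turn about x gives the same grasp; the last joint's range is limited). The gripper opens to 85 mm and grips with 20 to 120 N. Pads are 22 mm wide; open, the fingers measure 114 mm over their backs; the gripper's body (76 mm by 85 mm) begins 54 mm behind the grasp point. The pads swing forward as they close: fully open they stand 13 mm farther back than shut.
Start: joints at [-1.49, 0.313, 1.498, -0, 1.331, -0.223], TCP at [157.04, -500.969, 231.294] pointing down, gripper open.
Joint ranges: [-2.94, 2.94], [-0.97, 2.17], [0.19, 2.56], [-1.23, 4.37], [0.02, 3.11], [-2.88, 2.88]. Speed limits (rad/s): [2.39, 2.39, 3.01, 3.14, 3.14, 3.14].

## Interface

Orientations are given as a unit quaternion [w, x, y, z].
In Python, from rig import sense, vision, job gives the robot as it stands. The module is installed in compiled form; this text tells all that it offers.
- The arm moves only by the shell command python3 -m pendant 'ROWS' [FORCE]. ROWS is JSON, a list of rows, each a list of 7 numbers: the turn, a rotation vector about the tool's x, y, z in rad, then the shift along the tool's x, y, z in cm, then the opening, from 0 (shut) to 1 (fully open). A call has exactly 5 rows; each row is the pose to reach, as a shift and turn from the pose commanded when the call began, along the tool's axes at that moment; what a row does not reach only later rows make up. A row lasts 1/8 s, in which the tool goes at most 62.5 mm and 10.7 degrees, less where a joint would pass 70% of its speed; a pose out of reach is approached as far as the arm can. A call with a gripper value outside its range is refused whole. The fingers move at their own pace and stop on an object; FORCE is the grip in N (left out, the last holds). Time passes only in rows, so rows that repeat a pose let the fingers close, or fill a call up. It gives the time, the measured TCP pose, the force and the opening at its end, in the units of the state.
- sense(): the state, without advancing time (a new reading comes with each control period).
- vision.capture(name): name is "scene" or "top" or "wrist"; returns the picture (400x640x3 uint8, red, green, blue); there is no depth.
- vision.calibration(name): a dict with "K" (3x3 intrinsics, pixels), "extrinsics" (4x4, takes a point from camera to world coordinates). Camera axes: x right, y up, looking along -z (the intrinsics and any distortion apply to the point x, -y, -z); pixel columns grow to the right and rows downward; lengths in mm; the calibration is good to about 2 mm. The wrist camera is an equidistant fisheye: a pixel r from the principal point sees the ray r / f radians off the axis. A picture is of the moment at which its call begins: read the wrist's pose just before it. calibration takes no time and is no camera call; for the wrist camera it gives the pose at the moment of the call.
- job.finish_job(): hands the job in, once; it reports no verdict.
The state is a dict: "time_s": time; "joints": joint angles; "dq": joint speeds; "tau": joint torques, N m; "eef_pos": TCP position; "ee_rot": TCP orientation; "force": force on the tool from outside, world axes, zero at the start; "wrist_torque": the same for the moment, N m; "grip_width": opening from 0.0 (shut) to 1.0 (fully open).
Only numpy, scipy, OpenCV 4.12 (cv2) and the standard library are available. Lean on these libraries where they do the work, as an engineer would, in place of code of your own. Each camera call takes 0.05 s, during which the arm holds its last target.

## Working session

There is one attempt and no reset: what is moved stays moved. The work goes in short steps, Python scripts to look and compute and a shell command to move; the robot and the scene stay as the last step left them, time stands still between calls to the robot, and variables do not carry over. Pictures are saved under pics/ and viewed, and the job is handed in when it is done.

```bash
mkdir -p pics
python3 - <<'E'
from rig import sense, vision, job
import cv2
s=sense();print({k:(v if not hasattr(v,'tolist') else v.tolist()) for k,v in s.items()})
for n in ["scene","top"]:
    im=vision.capture(n);cv2.imwrite(f"pics/{n}0.png",im[:,:,::-1])
    c=vision.calibration(n);print(n,c["K"],c["extrinsics"],c.keys())
E
```

```text
{'time_s': 0.0, 'joints': [-1.4904321091839188, 0.313461727953897, 1.4984350390841645, 4.484386443482629e-06, 1.3310059499449824, -0.22339166074160008], 'dq': [0.0016444120344701338, 0.0005748312363386056, -0.0007803546146927577, 0.002689306490231378, -0.0008174078731123873, -0.0007860877728073882], 'tau': [0.0010478104741196148, -41.22684359550476, -25.97397208213806, -9.759134854903095e-05, 0.004139905795454979, -1.5017596979305381e-05], 'eef_pos': [157.00326853225175, -500.704591227914, 230.72984704470016], 'ee_rot': [0.5695892506543465, 0.4189482928698466, 0.5701934764736981, -0.4182461151371278], 'force': [0.7314995909604207, -0.47917842584475684, 0.26306176096369577], 'wrist_torque': [-0.017626162977447343, 0.006694687926981552, 0.05284627123387353], 'grip_width': 1.0024925395082973}
scene [[450.95338314   0.         323.02380784]
 [  0.         450.95338314 195.64945456]
 [  0.           0.           1.        ]] [[ 8.75057087e-01  3.18157870e-01 -3.64761105e-01  5.89582078e+01]
 [-4.83594876e-01  6.06259559e-01 -6.31336157e-01 -6.68721898e+02]
 [ 2.02753393e-02  7.28851780e-01  6.84371240e-01  1.09586247e+03]
 [ 0.00000000e+00  0.00000000e+00  0.00000000e+00  1.00000000e+00]] dict_keys(['K', 'extrinsics'])
top [[519.94487311   0.         320.42678311]
 [  0.         519.94487311 193.36789761]
 [  0.           0.           1.        ]] [[-2.02299143e-02  9.96917716e-01 -7.58011755e-02  4.20089397e+02]
 [-9.99784254e-01 -2.05287251e-02 -3.16485784e-03  2.09099044e+02]
 [-4.71120434e-03  7.57207969e-02  9.97117930e-01  1.85887729e+03]
 [ 0.00000000e+00  0.00000000e+00  0.00000000e+00  1.00000000e+00]] dict_keys(['K', 'extrinsics'])
```

View pics/scene0.png

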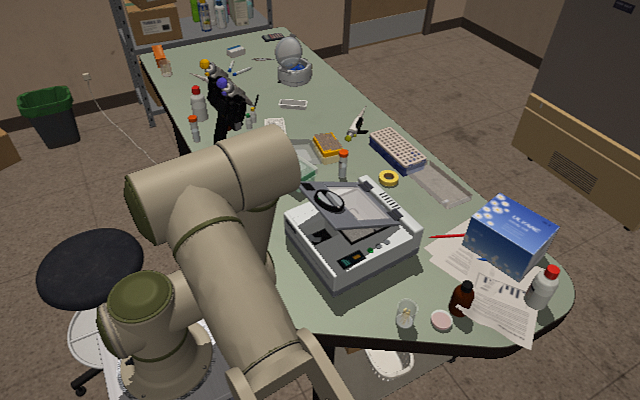

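View pics/top0.png

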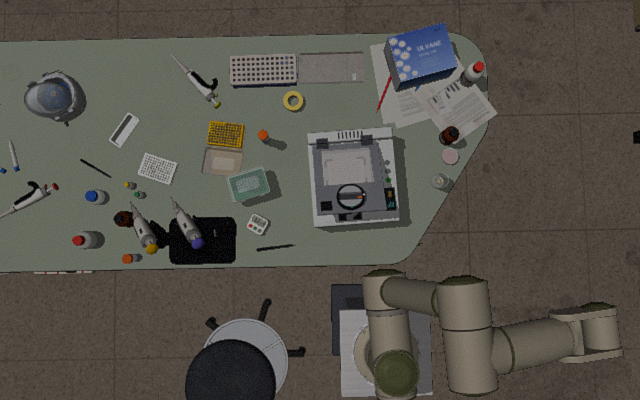

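The incubator is at about (352,178) in the top view, with the fastener ring near (351,196). The hatch is ajar. I'll zoom in.

Run:
```python
import cv2
t=cv2.imread("pics/top0.png")[115:240,290:415]
cv2.imwrite("pics/topz.png",cv2.resize(t,None,fx=4.8,fy=4.8,interpolation=cv2.INTER_CUBIC))
t=cv2.imread("pics/scene0.png")[165:300,270:430]
cv2.imwrite("pics/scenez.png",cv2.resize(t,None,fx=4.4,fy=4.4,interpolation=cv2.INTER_CUBIC))
```

```text
(no output)
```

View pics/topz.png

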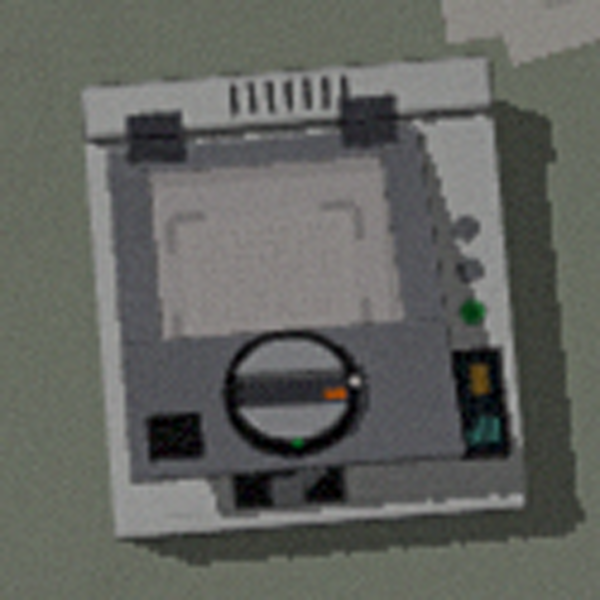

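View pics/scenez.png

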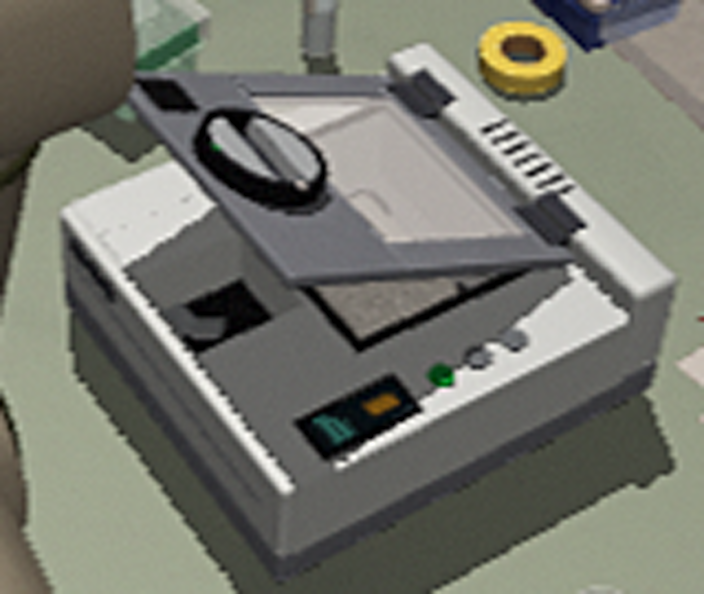

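```bash
cat > h.py <<'E'
import numpy as np, json
from rig import vision
def ray(cal,u,v):
    K=np.array(cal["K"]);E=np.array(cal["extrinsics"])
    d=np.array([(u-K[0,2])/K[0,0],-(v-K[1,2])/K[1,1],-1.]);d=E[:3,:3]@d
    return E[:3,3],d/np.linalg.norm(d)
def onz(cal,u,v,z):
    o,d=ray(cal,u,v);return o+d*(z-o[2])/d[2]
def tri(cals,px):
    A=np.zeros((3,3));b=np.zeros(3)
    for c,p in zip(cals,px):
        o,d=ray(c,*p);P=np.eye(3)-np.outer(d,d);A+=P;b+=P@o
    x=np.linalg.solve(A,b)
    return x,[round(float(np.linalg.norm((np.eye(3)-np.outer(d,d))@(x-o))),1) for o,d in (ray(c,*p) for c,p in zip(cals,px))]
E
python3 - <<'E'
from h import *
T=vision.calibration("top");S=vision.calibration("scene")
tz=lambda x,y:(290+x/4.8-.4,115+y/4.8-.4)
sz=lambda x,y:(270+x/4.4-.4,165+y/4.4-.4)
fl=onz(T,*tz(117,535),105);fr=onz(T,*tz(523,505),105);rl=onz(T,*tz(85,88),124);rr=onz(T,*tz(492,60),124)
for p in(fl,fr,rl,rr):print(p.round(1))
print("sizes",np.linalg.norm(fl-fr),np.linalg.norm((rl-rr)[:2]),np.linalg.norm((rl-fl)[:2]),np.linalg.norm((rr-fr)[:2]))
X=((rl+rr)-(fl+fr))[:2];Y=((fl+rl)-(fr+rr))[:2]
a1=np.arctan2(X[1],X[0]);a2=np.arctan2(-Y[0],Y[1]);print("yaw",a1,a2)
a=(a1+a2)/2;c=(fl+fr+rl+rr)[:2]/4
ex=np.array([np.cos(a),np.sin(a)]);ey=np.array([-ex[1],ex[0]])
o=c+20*ey;print("origin",o,"hinge",o+115*ex,"fast shut",o-100*ex)
hp=o+115*ex
for nm,t,s in [("bezel",tz(296,393),sz(262,163)),("pad",tz(175,436),sz(167,95)),("hatch fl",tz(132,482),sz(137,78)),("hatch fr",tz(465,458),sz(290,282))]:
    x,e=tri((T,S),(t,s));d=x[:2]-hp;xl=d@ex;yl=d@ey
    print(nm,x.round(1),e,"local",xl.round(1),yl.round(1),(x[2]-112).round(1),"ang",np.arctan2(x[2]-112,-xl),"r",np.hypot(xl,x[2]-112))
    # single-view by circle radius
E
```

```text
[443.5 238.6 105. ]
[458.7 -46.6 105. ]
[757.5 254.8 124. ]
[771.4 -31.9 124. ]
sizes 285.6112395610848 286.9974553427109 314.40314120267146 312.982444670389
yaw 0.049127010414612766 0.050835218275601626
origin [606.77085235 123.69294538] hinge [721.62724082 129.43838071] fast shut [506.89573194 118.69691466]
bezel [533.3 116.7 212.3] [0.1, 0.1] local -188.7 -3.3 100.3 ang 0.4883539670097498 r 213.6981677570192
pad [506.4 197.2 218. ] [0.1, 0.1] local -211.6 78.5 106.0 ang 0.46423067874432683 r 236.66528192243538
hatch fl [485.6 221.9 221.4] [10.1, 10.1] local -231.1 104.2 109.4 ang 0.44214635134572416 r 255.71848658743215
hatch fr [488.6   7.5 227.2] [1.3, 1.3] local -238.8 -110.1 115.2 ang 0.4495114172696504 r 265.1323025217826
```

```bash
cat >> h.py <<'E'
from scipy.spatial.transform import Rotation as R
from rig import sense
def state():
    s=sense();q=np.array(s["ee_rot"]);return s,np.array(s["eef_pos"]),R.from_quat(q[[1,2,3,0]])
def tgt(yaw):  # tool x down, tool z at heading yaw in world
    x=np.array([0,0,-1.]);z=np.array([np.cos(yaw),np.sin(yaw),0]);return R.from_matrix(np.c_[x,np.cross(z,x),z])
def go(p,yaw):
    s,q,r=state()
    print("t",round(s["time_s"],2),"at",q.round(1),"j",np.round(s["joints"],2),"F",np.round(s["force"],1),"w",round(s["grip_width"],2))
    print("turn",(r.inv()*tgt(yaw)).as_rotvec().round(3),"shift cm",(r.inv().apply(np.array(p)-q)/10).round(2))
def head():
    s,q,r=state();z=r.as_matrix()[:,2];return np.arctan2(z[1],z[0])
E
python3 - <<'E'
from h import *
s,q,r=state();print(r.as_matrix().round(2),head())
for y in(np.pi/2+.05,-np.pi/2+.05):go([506,197,300],y)
E
```

```text
[[-0.    0.95  0.3 ]
 [ 0.    0.3  -0.95]
 [-1.    0.   -0.  ]] -1.2670080007563258
t 0.1 at [ 157.  -500.7  230.8] j [-1.49  0.31  1.5   0.    1.33 -0.22] F [-0.4  0.1 -1.1] w 1.0
turn [-2.888e+00  0.000e+00 -2.000e-03] shift cm [ -6.84  54.17 -56.15]
t 0.1 at [ 157.  -500.7  230.8] j [-1.49  0.31  1.5   0.    1.33 -0.22] F [-0.4  0.1 -1.1] w 1.0
turn [ 0.254 -0.001 -0.   ] shift cm [ -6.84  54.17 -56.15]
```

```bash
python3 -m pendant '[[-0.18,0,0,-4,4,-4,0],[-0.36,0,0,-7,8,-8,0],[-0.54,0,0,-9,12,-12,0],[-0.72,0,0,-10,16,-16.5,0],[-0.9,0,0,-10,20,-21,0]]' 60
python3 - <<'E'
from h import *
go([506,197,320],np.pi/2+.05)
E
```

```text
time_s: 0.72
eef_pos: [284.8, -240.7, 331.8]
ee_rot: [0.696, 0.127, 0.695, -0.128]
force: [1.6, -0.7, -0.2]
grip_width: 0.001
t 0.72 at [ 284.8 -240.7  331.8] j [-1.02 -0.1   1.7   0.    1.54 -0.66] F [ 1.6 -0.7 -0.2] w 0.0
turn [-1.983  0.     0.002] shift cm [ 1.15 48.76  5.2 ]
```

```bash
python3 -m pendant '[[-0.18,0,0,0,5,0.5,0],[-0.36,0,0,0,10,1,0],[-0.54,0,0,0,16,1.6,0],[-0.72,0,0,0,22,2.4,0],[-0.9,0,0,0,28,3,0]]'
python3 - <<'E'
from h import *
go([506,197,320],np.pi/2+.05)
E
```

```text
time_s: 1.35
eef_pos: [413.3, 10.3, 331.2]
ee_rot: [0.682, -0.188, 0.682, 0.188]
force: [0.5, -1.2, -0.0]
grip_width: 0.001
t 1.35 at [413.3  10.3 331.2] j [-0.26  0.    1.61 -0.    1.53 -0.8 ] F [ 0.5 -1.2 -0. ] w 0.0
turn [-1.082 -0.     0.   ] shift cm [ 1.12 11.27 17.54]
```

```bash
python3 -m pendant '[[-0.18,0,0,0,2.5,4,0],[-0.36,0,0,0,5,8,0],[-0.54,0,0,0,8,12,0],[-0.72,0,0,2,11,17,0],[-0.9,0,0,5,11.3,17.5,0]]'
python3 - <<'E'
from h import *
go([506,197,222],np.pi/2+.05)
import cv2
im=vision.capture("wrist");cv2.imwrite("pics/w1.png",im[:,:,::-1])
im=vision.capture("scene");cv2.imwrite("pics/s1.png",cv2.resize(im[130:330,250:490,::-1],None,fx=3,fy=3))
E
```

```text
time_s: 1.98
eef_pos: [506.8, 197.1, 279.8]
ee_rot: [0.531, -0.467, 0.531, 0.467]
force: [0.3, -0.9, -0.9]
grip_width: 0.002
t 1.98 at [506.8 197.1 279.8] j [ 0.16  0.33  1.35  0.    1.46 -1.29] F [ 0.3 -0.9 -0.9] w 0.0
turn [-0.179  0.    -0.   ] shift cm [ 5.78  0.08 -0.03]
```

View pics/w1.png

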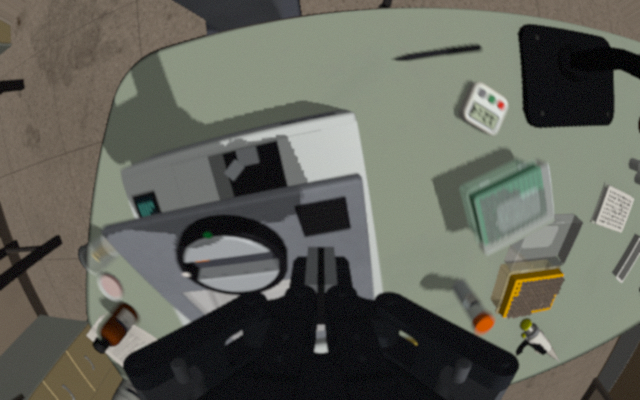

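View pics/s1.png

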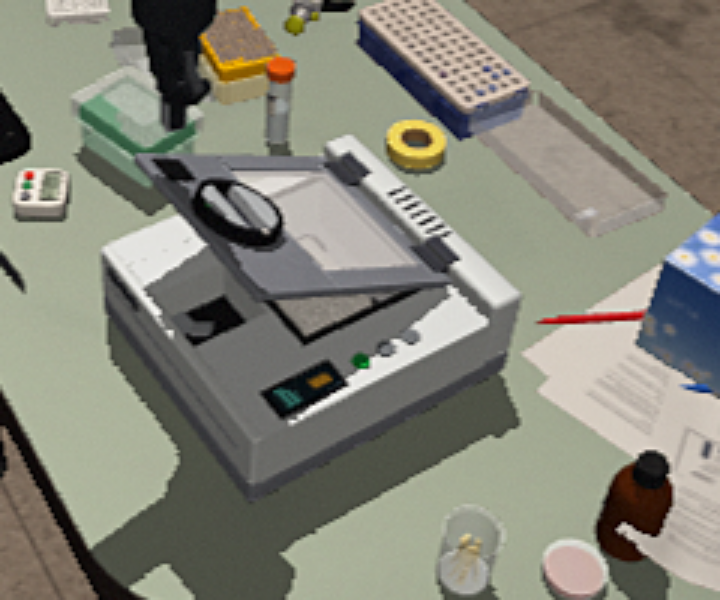

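The tip is above the pad. The wrist view has the pad at (323,215) with the fingers at (320,270). I'll descend to just above it.

```bash
python3 -m pendant '[[-0.09,0,0,2.5,0,0,0],[-0.18,0,0,5,0,0,0],[-0.18,0,0,5.6,0,0,0],[-0.18,0,0,6.2,0.1,0,0],[-0.18,0,0,6.8,0.2,0,0]]'
python3 - <<'E'
from h import *
go([481,196.5,119],np.pi/2+.05)
E
```

```text
time_s: 2.7
eef_pos: [504.5, 194.7, 214.1]
ee_rot: [-0.49, 0.51, -0.489, -0.51]
force: [0.7, 0.3, 0.5]
grip_width: -0.003
t 2.7 at [504.5 194.7 214.1] j [ 0.15  0.36  1.48 -0.    1.3  -1.46] F [0.7 0.3 0.5] w -0.0
turn [-0.01   0.     0.002] shift cm [9.5  2.35 0.27]
```

```bash
python3 -m pendant '[[0,0,0,1,0.3,0.1,0],[0,0,0,2,0.7,0.2,0],[0,0,0,3,1,0.2,0],[0,0,0,4,1.3,0.2,0],[0,0,0,5,1.5,0.2,0]]'
python3 - <<'E'
from h import *
go([481,196.5,119],np.pi/2+.05)
import cv2
im=vision.capture("scene");cv2.imwrite("pics/s2.png",cv2.resize(im[130:330,250:490,::-1],None,fx=3,fy=3))
E
```

```text
time_s: 3.32
eef_pos: [488.8, 196.1, 162.6]
ee_rot: [0.489, -0.51, 0.489, 0.51]
force: [0.7, 0.1, 1.1]
grip_width: 0.003
t 3.33 at [488.8 196.1 162.6] j [ 0.16  0.38  1.59  0.    1.17 -1.45] F [0.7 0.1 1.1] w 0.0
turn [-0.008  0.    -0.   ] shift cm [4.36 0.78 0.07]
```

View pics/s2.png

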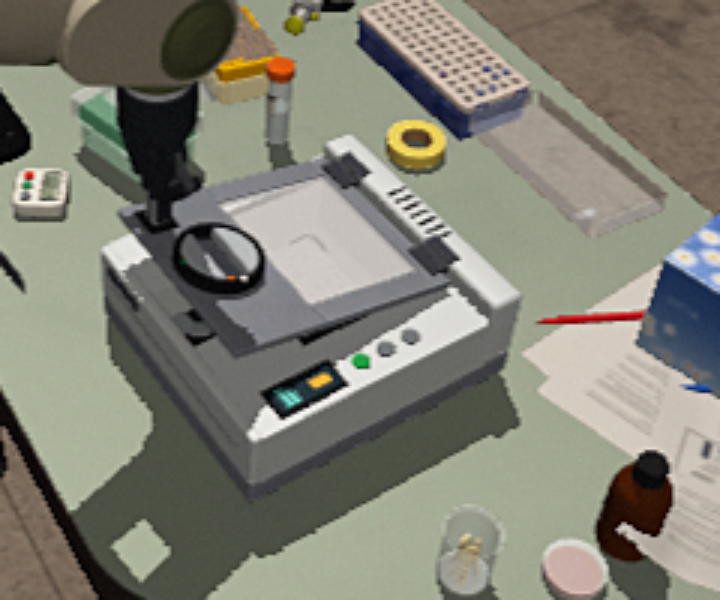

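The hatch is following the fingers on the pad, which is at about (155,225) in this crop. I'll keep pushing down.

```bash
python3 -m pendant '[[0,0,0,1,0.2,0.1,0],[0,0,0,2,0.4,0.1,0],[0,0,0,3,0.6,0.1,0],[0,0,0,3.8,0.7,0.1,0],[0,0,0,4.3,0.7,0.1,0]]'
python3 - <<'E'
from h import *
go([481,196.5,119],np.pi/2+.05)
E
```

```text
time_s: 4.0
eef_pos: [481.7, 196.8, 119.8]
ee_rot: [0.489, -0.51, 0.49, 0.511]
force: [-2.1, -0.4, 5.3]
grip_width: -0.0
t 4.0 at [481.7 196.8 119.8] j [ 0.16  0.42  1.66  0.    1.07 -1.45] F [-2.1 -0.4  5.3] w -0.0
turn [-0.008 -0.    -0.001] shift cm [ 0.08  0.07 -0.03]
```

Contact is 5.3 N at z 119.8, so the hatch is on its gasket. I'll lift off, move over the fastener and part the fingers.

```bash
python3 -m pendant '[[0,0,0,0.2,0,0,0],[0,0,0,-2,0,0,0],[0,0,0,-6,0,0,0.35],[0,0,0,-9,-1,-4,0.35],[0,0,0,-9,-2.5,-7.8,0.35]]'
python3 - <<'E'
from h import *
go([506.9,118.7,200],np.pi/2+.05)
import cv2
im=vision.capture("wrist");cv2.imwrite("pics/w3.png",im[:,:,::-1])
im=vision.capture("scene");cv2.imwrite("pics/s3.png",cv2.resize(im[165:300,270:430,::-1],None,fx=4.4,fy=4.4,interpolation=cv2.INTER_CUBIC))
im=vision.capture("top");cv2.imwrite("pics/t3.png",cv2.resize(im[115:240,290:415,::-1],None,fx=4.8,fy=4.8,interpolation=cv2.INTER_CUBIC))
E
```

```text
time_s: 4.62
eef_pos: [511.5, 119.2, 212.8]
ee_rot: [-0.49, 0.512, -0.488, -0.509]
force: [0.2, -0.3, 0.1]
grip_width: 0.348
t 4.62 at [511.5 119.2 212.8] j [ 0.01  0.33  1.53 -0.    1.28 -1.61] F [ 0.2 -0.3  0.1] w 0.35
turn [-0.007 -0.     0.005] shift cm [ 1.28  0.47 -0.03]
```

View pics/w3.png

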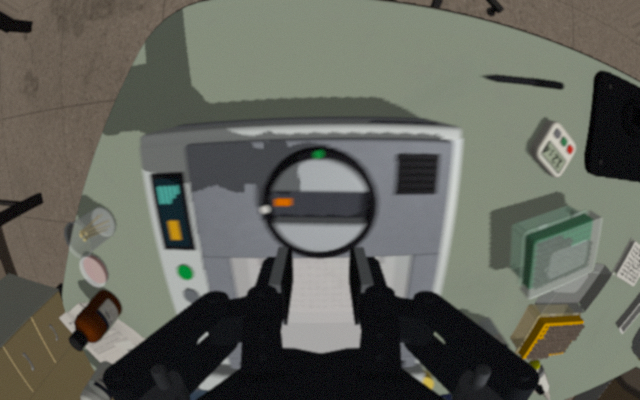

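View pics/s3.png

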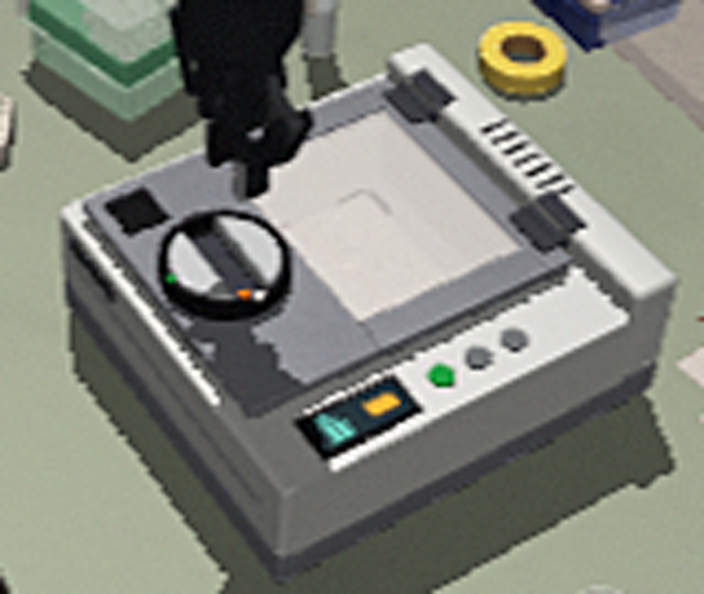

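View pics/t3.png

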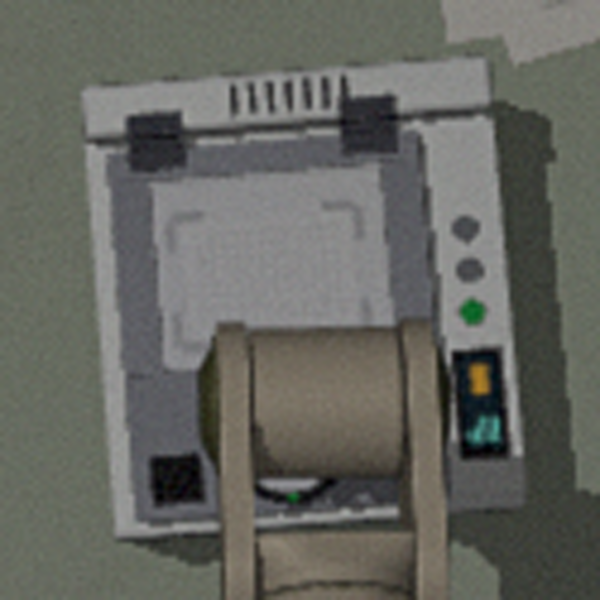

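The hatch is down. In the wrist view the bezel ring is centred near (319,202), with the slot across it at rows 193-219 and the pointer at its left end.

```bash
cat >> h.py <<'E'
def wray(cal,u,v):
    K=np.array(cal["K"]);E=np.array(cal["extrinsics"])
    a=(u-K[0,2])/K[0,0];b=(v-K[1,2])/K[1,1];r=np.hypot(a,b)
    d=np.array([np.sin(r)*a/r,-np.sin(r)*b/r,-np.cos(r)]);return E[:3,3],E[:3,:3]@d
def wz(cal,u,v,z):
    o,d=wray(cal,u,v);return o+d*(z-o[2])/d[2]
E
python3 - <<'E'
from h import *
import cv2
W=vision.calibration("wrist");S=vision.calibration("scene");print(np.array(W["extrinsics"]).round(3)[:3],np.array(W["K"])[0])
im=cv2.imread("pics/w3.png");g=im.max(2)
# rotor light areas
m=((g>120)).astype(np.uint8);m[:148]=0;m[258:]=0;m[:,:262]=0;m[:,378:]=0
n,l,st,c=cv2.connectedComponentsWithStats(m);P=[]
for i in range(1,n):
    if st[i,4]>400:print(st[i],c[i])
mm=np.argwhere(l>0)
from scipy.optimize import least_squares
big=[i for i in range(1,n) if st[i,4]>400]
pts=np.concatenate([cv2.findContours((l==i).astype(np.uint8),cv2.RETR_EXTERNAL,cv2.CHAIN_APPROX_NONE)[0][0][:,0] for i in big]).astype(float)
w=np.array([wz(W,u,v,136)[:2] for u,v in pts])
c0=w.mean(0);
f=lambda p:np.hypot(*(w-p[:2]).T)-p[2]
r=least_squares(f,[*c0,38],loss="cauchy",f_scale=.7,);print("rotor circle",r.x)
# straight slot edges: points well inside the circle
ins=np.hypot(*(w-r.x[:2]).T)<r.x[2]-4
for s in(1,-1):
    q=w[ins&(s*(w[:,0]-r.x[0])>0)];vx,vy,x0,y0=cv2.fitLine(q.astype(np.float32),cv2.DIST_HUBER,0,.01,.01).ravel()
    print("edge",len(q),x0,y0,"heading",np.arctan2(vy,vx)%np.pi)
print("scene centre",onz(S,270+227/4.4-.4,165+264/4.4-.4,136))
E
```

```text
[[-4.00000e-02 -9.46000e-01 -3.23000e-01  4.27727e+02]
 [ 9.99000e-01 -3.70000e-02 -1.40000e-02  1.15195e+02]
 [ 1.00000e-03 -3.23000e-01  9.46000e-01  3.53504e+02]] [309.70691629   0.         320.56337263]
[340 148  38  39 543] [366.66850829 158.87292818]
[ 297  152   69   40 1804] [327.71563193 176.65243902]
[ 277  223   86   28 1745] [318.99942693 234.91805158]
rotor circle [505.11210144 126.24739124  37.55636686]
edge 86 521.53186 128.04935 heading 1.5751894
edge 122 493.3025 127.161446 heading 1.6112388
scene centre [506.27914103 111.48703765 136.        ]
```

Run:
```python
import cv2
im=cv2.imread("pics/w3.png")[140:265,250:390];cv2.imwrite("pics/w3z.png",cv2.resize(im,None,fx=5,fy=4.8*5/4.8,interpolation=cv2.INTER_CUBIC)[:600])
```

```text
(no output)
```

View pics/w3z.png

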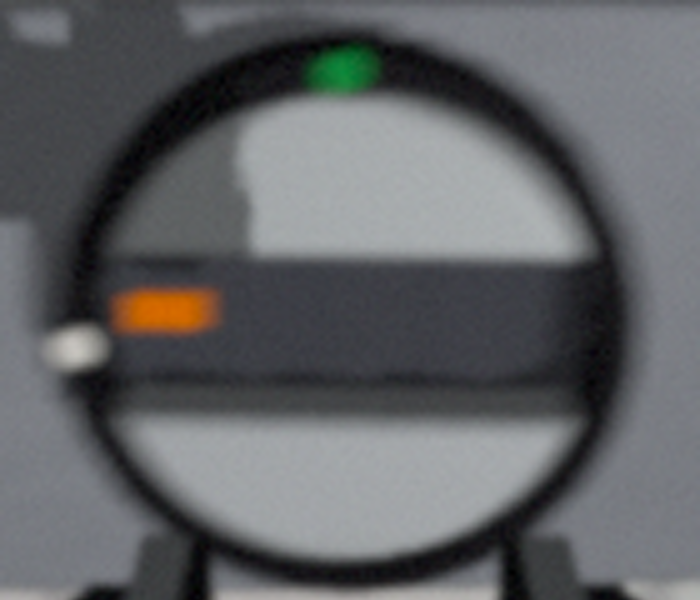

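Run:
```python
from h import *
from scipy.optimize import least_squares
W=vision.calibration("wrist")
f=lambda x,y:wz(W,250+x/5-.4,140+y/5-.4,136)[:2]
w=np.array([f(*p) for p in [(345,92),(350,560),(120,425),(587,425),(592,248),(112,248)]])
r=least_squares(lambda p:np.hypot(*(w-p[:2]).T)-p[2],[506,118,38]);print(r.x,r.fun.round(1))
for a,b in [((110,260),(595,262)),((118,418),(590,418))]:
    A,B=f(*a),f(*b);print(A,B,np.arctan2(*(B-A)[::-1]))
print("head",head());go([506,118.7,150],np.pi/2+.05)
```

```text
[508.01766366 118.32754624  38.15952689] [-0.5 -0.8  0.4  0.6  0.   0.3]
[496.90056949  81.84881441] [494.39559744 153.75751991] 1.6056176951367398
[522.33100758  82.73113559] [519.49475831 155.30286699] 1.6098584589810654
head 1.6103864833929167
t 4.78 at [510.8 118.7 210.2] j [ 0.    0.33  1.53  0.    1.28 -1.61] F [-0.6  0.4  0.3] w 0.35
turn [-0.01 -0.    0.  ] shift cm [6.02 0.48 0.01]
```

The wrist measurement puts the rotor centre at (508.0,118.3) with a radius of 38.2 mm, where 38 is expected. The slot is 25 x 73 mm at heading 1.608, and the tool is already at that heading. I'll descend to just above it and check.

```bash
python3 -m pendant '[[0,0,0,2,0.2,0,0.35],[0,0,0,4,0.3,0,0.35],[0,0,0,6,0.3,0,0.35],[0,0,0,6.8,0.3,0,0.35],[0,0,0,6.8,0.3,0,0.35]]'
python3 - <<'E'
from h import *
go([508,118.4,126],1.608)
import cv2
im=vision.capture("wrist");cv2.imwrite("pics/w4.png",cv2.resize(im[150:330,200:440,::-1],None,fx=3.3,fy=3.3,interpolation=cv2.INTER_CUBIC))
E
```

```text
time_s: 5.4
eef_pos: [507.1, 120.3, 142.2]
ee_rot: [0.489, -0.51, 0.489, 0.511]
force: [-0.3, -0.0, -0.1]
grip_width: 0.348
t 5.4 at [507.1 120.3 142.2] j [ 0.01  0.39  1.63  0.    1.12 -1.61] F [-0.3 -0.  -0.1] w 0.35
turn [ 0.006  0.    -0.001] shift cm [ 1.62 -0.08 -0.19]
```

View pics/w4.png

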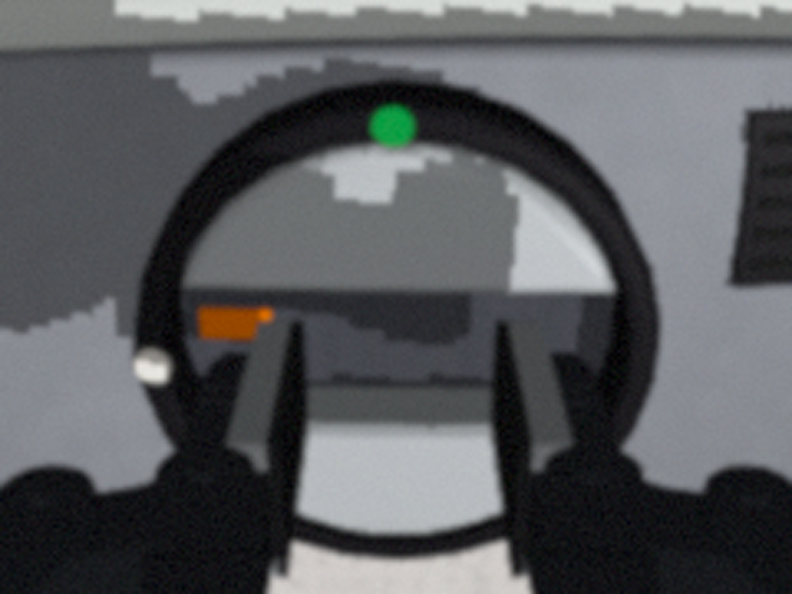

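The fingers straddle the slot, centred within about 1 mm. I'll lower them into it.

```bash
python3 -m pendant '[[0,0,0,0.3,-0.1,-0.1,0.35],[0,0,0,0.6,-0.1,-0.1,0.35],[0,0,0,0.9,-0.1,-0.1,0.35],[0,0,0,1.2,-0.1,-0.1,0.35],[0,0,0,1.3,-0.1,-0.1,0.35]]'
python3 - <<'E'
from h import *
go([508,118.4,126],1.608)
import cv2
im=vision.capture("wrist");cv2.imwrite("pics/w5.png",cv2.resize(im[150:330,200:440,::-1],None,fx=3.3,fy=3.3,interpolation=cv2.INTER_CUBIC))
E
```

```text
time_s: 6.08
eef_pos: [508.3, 118.9, 129.0]
ee_rot: [0.489, -0.51, 0.489, 0.511]
force: [0.4, 0.2, -0.1]
grip_width: 0.35
t 6.08 at [508.3 118.9 129. ] j [ 0.01  0.41  1.64  0.    1.09 -1.61] F [ 0.4  0.2 -0.1] w 0.35
turn [ 0.005  0.    -0.   ] shift cm [ 0.3   0.03 -0.05]
```

View pics/w5.png

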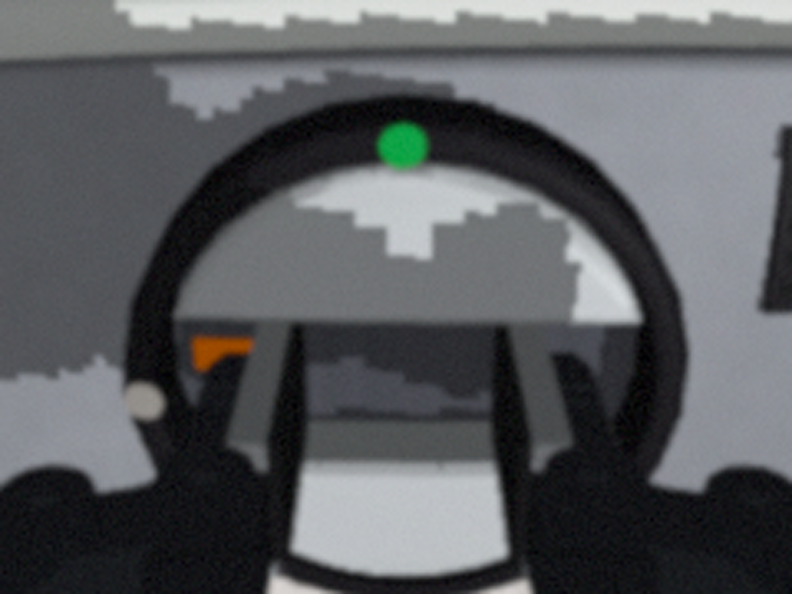

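No contact yet and the tips are going into the slot. A little deeper.

```bash
python3 -m pendant '[[0,0,0,0.1,0,0,0.35],[0,0,0,0.2,0,0,0.35],[0,0,0,0.3,0,0,0.35],[0,0,0,0.4,0,0,0.35],[0,0,0,0.45,0,0,0.35]]'
python3 - <<'E'
from h import *
go([508,118.4,126],1.608)
E
```

```text
time_s: 6.75
eef_pos: [508.3, 118.9, 124.7]
ee_rot: [0.489, -0.51, 0.489, 0.51]
force: [0.4, 0.4, -0.1]
grip_width: 0.354
t 6.75 at [508.3 118.9 124.7] j [ 0.01  0.42  1.65  0.    1.08 -1.61] F [ 0.4  0.4 -0.1] w 0.35
turn [ 0.005  0.    -0.   ] shift cm [-0.13  0.04 -0.05]
```

```bash
python3 -m pendant '[[0.08,0,0,0.1,0,0,0.35],[0.16,0,0,0.2,0,0,0.35],[0.25,0,0,0.25,0,0,0.35],[0.35,0,0,0.25,0,0,0.35],[0.45,0,0,0.25,0,0,0.35]]'
python3 - <<'E'
from h import *
go([508,118.4,122],.04);print(head(),sense()["wrist_torque"])
import cv2
im=vision.capture("wrist");cv2.imwrite("pics/w6.png",cv2.resize(im[150:330,200:440,::-1],None,fx=3.3,fy=3.3,interpolation=cv2.INTER_CUBIC))
E
```

```text
time_s: 7.38
eef_pos: [508.7, 118.7, 122.5]
ee_rot: [0.592, -0.388, 0.591, 0.387]
force: [0.8, -0.8, 1.3]
grip_width: 0.351
t 7.38 at [508.7 118.7 122.5] j [ 0.    0.42  1.65 -0.    1.07 -1.15] F [ 0.8 -0.8  1.3] w 0.35
turn [1.12e+00 1.00e-03 1.00e-03] shift cm [ 0.05  0.05 -0.06]
1.1597448630250597 [-0.10446606 -0.04287762  0.0494501 ]
```

View pics/w6.png

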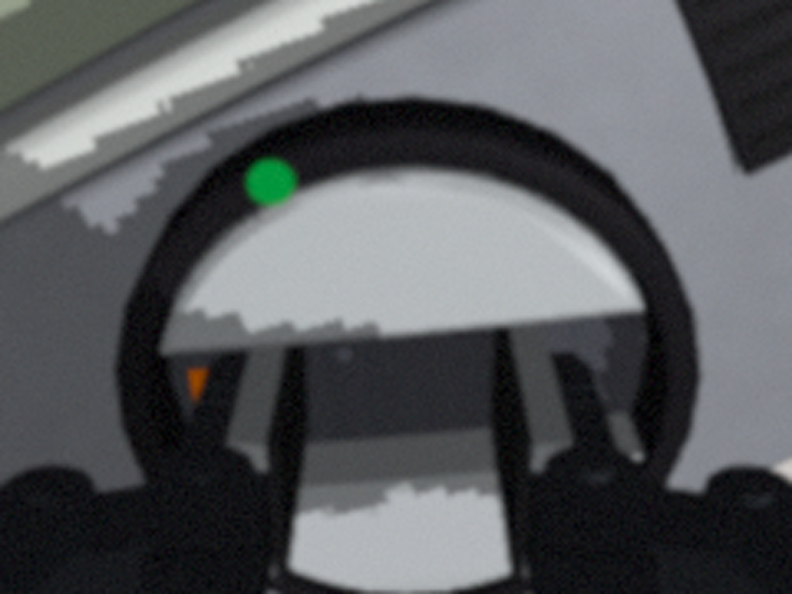

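The rotor follows with a small lag. I'll continue the turn and follow it down as the cam draws in.

```bash
python3 -m pendant '[[0.12,0,0,0.05,0,0,0.35],[0.24,0,0,0.1,0,0,0.35],[0.36,0,0,0.15,0,0,0.35],[0.48,0,0,0.2,0,0,0.35],[0.6,0,0,0.25,0,0,0.35]]'
python3 - <<'E'
from h import *
go([508,118.4,120],.04);print(head(),sense()["wrist_torque"])
E
```

```text
time_s: 8.05
eef_pos: [508.0, 119.1, 120.0]
ee_rot: [0.679, -0.196, 0.68, 0.196]
force: [-3.3, 1.2, 4.0]
grip_width: 0.349
t 8.05 at [508.  119.1 120. ] j [ 0.01  0.42  1.65  0.    1.07 -0.56] F [-3.3  1.2  4. ] w 0.35
turn [ 0.521 -0.001 -0.001] shift cm [ 0.   -0.06 -0.04]
0.5608648025511943 [0.22411003 0.5286366  0.01692326]
```

```bash
python3 -m pendant '[[0.12,0,0,0,0,0,0.35],[0.24,0,0,0,0,0,0.35],[0.36,0,0,0,0,0,0.35],[0.48,0,0,0,0,0,0.35],[0.56,0,0,0,0,0,0.35]]'
python3 - <<'E'
from h import *
go([508,118.4,120],.04);print(head(),sense()["wrist_torque"])
import cv2
im=vision.capture("wrist");cv2.imwrite("pics/w7.png",cv2.resize(im[150:330,200:440,::-1],None,fx=3.3,fy=3.3,interpolation=cv2.INTER_CUBIC))
E
```

```text
time_s: 8.68
eef_pos: [507.8, 119.7, 119.9]
ee_rot: [0.707, -0.0, 0.707, 0.001]
force: [-3.7, 4.3, 3.7]
grip_width: 0.349
t 8.68 at [507.8 119.7 119.9] j [0.01 0.42 1.65 0.   1.07 0.  ] F [-3.7  4.3  3.7] w 0.35
turn [-0.038 -0.001 -0.001] shift cm [-0.01 -0.13  0.02]
0.0017640038810177883 [0.75443397 0.43416334 0.08306465]
```

View pics/w7.png

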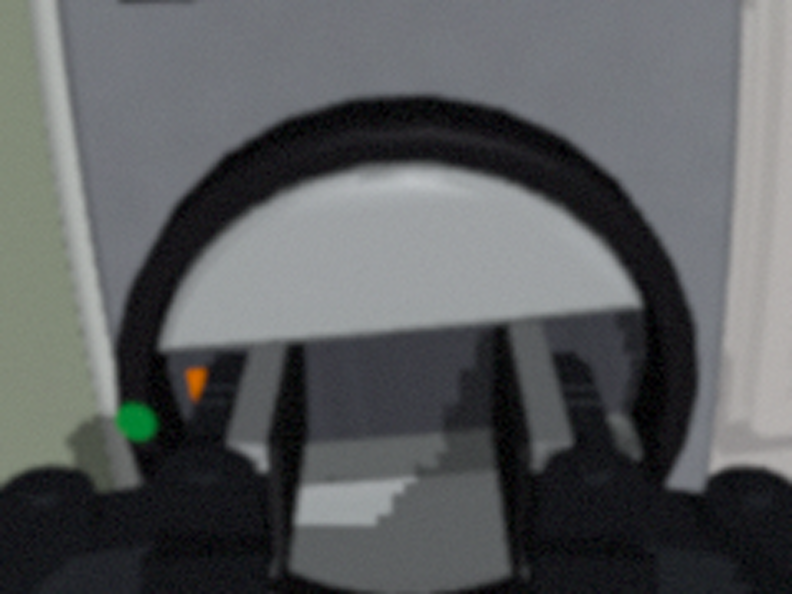

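The lag is about 0.08 rad, so the cam is near 1.5. I'll turn a bit more to reach the stop.

```bash
python3 -m pendant '[[0.04,0,0,0,0,0,0.35],[0.08,0,0,0,0,0,0.35],[0.12,0,0,0,0,0,0.35],[0.15,0,0,0,0,0,0.35],[0.15,0,0,0,0,0,0.35]]'
python3 - <<'E'
from h import *
go([508,118.4,120],.04);print(head(),sense()["wrist_torque"])
import cv2
im=vision.capture("wrist");cv2.imwrite("pics/w8.png",cv2.resize(im[150:330,200:440,::-1],None,fx=3.3,fy=3.3,interpolation=cv2.INTER_CUBIC))
E
```

```text
time_s: 9.35
eef_pos: [507.9, 119.9, 120.0]
ee_rot: [0.705, 0.05, 0.706, -0.049]
force: [-1.8, 7.0, 3.2]
grip_width: 0.348
t 9.35 at [507.9 119.9 120. ] j [0.01 0.42 1.65 0.   1.07 0.15] F [-1.8  7.   3.2] w 0.35
turn [-0.18  -0.001 -0.   ] shift cm [-0.   -0.15  0.03]
-0.13999574755089034 [1.04442713 0.31603167 2.40478547]
```

View pics/w8.png

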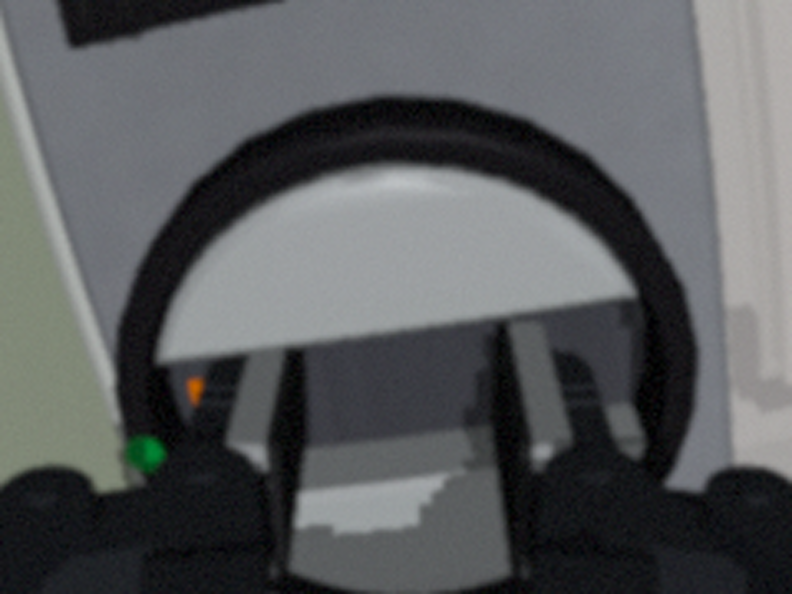

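The wrist torque rose to 2.4 N m, so the fastener is at its stop. I'll ease back to the slot's own heading and lift straight out.

```bash
python3 -m pendant '[[-0.08,0,0,0,-0.05,0,0.35],[-0.15,0,0,0,-0.1,0,0.35],[-0.16,0,0,-0.5,-0.1,0,0.35],[-0.16,0,0,-1.5,-0.1,0,0.35],[-0.16,0,0,-4,-0.1,0,0.35]]'; python3 -m pendant '[[0,0,0,-4,0,0,0.35],[0,0,0,-8,0,0,0.35],[0,0,0,-10,4,0,0.35],[0,0,0,-10,8,0,0.35],[0,0,0,-10,8,0,0.35]]'
python3 - <<'E'
from h import *
go([508,118.4,120],.04)
import cv2
im=vision.capture("wrist");cv2.imwrite("pics/w9.png",im[:,:,::-1])
im=vision.capture("scene");cv2.imwrite("pics/s9.png",cv2.resize(im[165:300,270:430,::-1],None,fx=4.4,fy=4.4,interpolation=cv2.INTER_CUBIC))
im=vision.capture("top");cv2.imwrite("pics/t9.png",im[:,:,::-1])
E
```

```text
time_s: 10.02
eef_pos: [508.1, 117.4, 160.2]
ee_rot: [0.707, -0.005, 0.707, 0.004]
force: [-0.4, 0.1, 0.7]
grip_width: 0.35
time_s: 10.65
eef_pos: [507.1, 199.4, 260.7]
ee_rot: [0.708, -0.005, 0.706, 0.005]
force: [-0.3, -0.8, 0.8]
grip_width: 0.346
t 10.65 at [507.1 199.4 260.7] j [ 0.16  0.34  1.39 -0.    1.42  0.14] F [-0.3 -0.8  0.8] w 0.35
turn [-0.025  0.002  0.   ] shift cm [14.07 -8.09 -0.06]
```

View pics/w9.png

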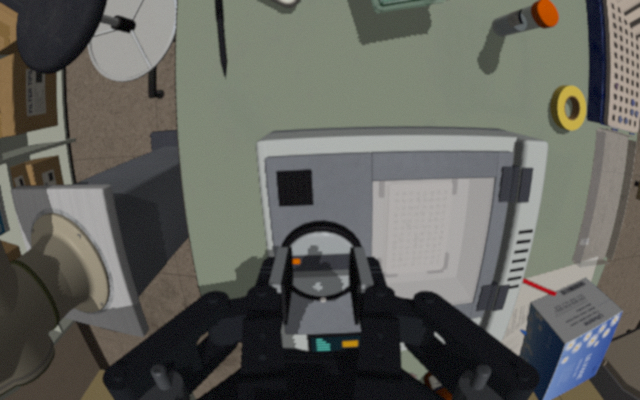

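View pics/s9.png

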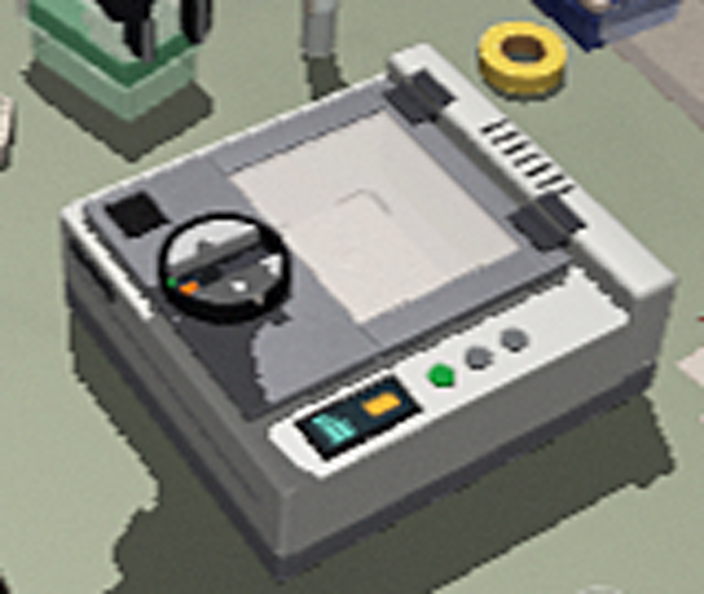

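View pics/t9.png

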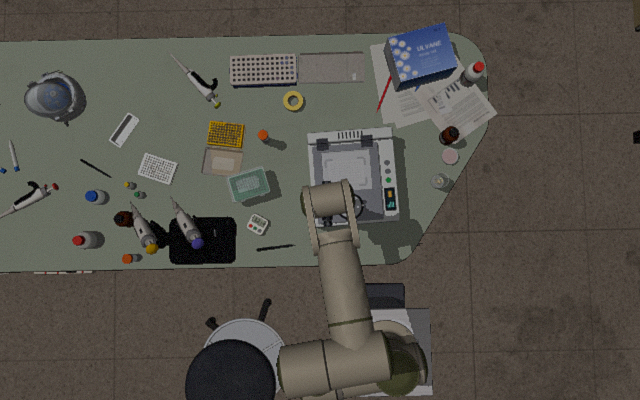

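Orange pointer (188,287) and green dot (171,282) sit together in the scene crop, and the bystanders are unchanged. I'll take one measured check of the slot angle from directly above.

```bash
python3 -m pendant '[[0,0,0,0,-4,0,0.35],[0,0,0,1,-8,0,0.35],[0,0,0,3,-8,0,0.35],[0,0,0,3,-8,0,0.35],[0,0,0,3,-8,0,0.35]]'
python3 - <<'E'
from h import *
go([508,118.4,120],.04)
import cv2
W=vision.calibration("wrist");im=vision.capture("wrist")[:,:,::-1];cv2.imwrite("pics/w10.png",cv2.resize(im[140:265,250:390],None,fx=5,fy=4.8,interpolation=cv2.INTER_CUBIC))
hsv=cv2.cvtColor(np.ascontiguousarray(im),cv2.COLOR_BGR2HSV)
for nm,lo,hi in [("orange",(5,150,90),(20,255,255)),("green",(55,150,60),(80,255,255))]:
    m=cv2.inRange(hsv,lo,hi);m[:140]=0;m[265:]=0;m[:,:240]=0;m[:,395:]=0
    v,u=np.nonzero(m);p=wz(W,u.mean(),v.mean(),133 if nm=="green" else 122);d=p[:2]-[508,118.4]
    print(nm,len(u),u.mean(),v.mean(),p.round(1),"heading",np.arctan2(d[1],d[0]),np.hypot(*d))
E
```

```text
time_s: 11.42
eef_pos: [508.5, 117.7, 230.6]
ee_rot: [0.707, -0.005, 0.707, 0.004]
force: [0.0, -0.2, -0.1]
grip_width: 0.349
t 11.43 at [508.5 117.7 230.6] j [ 0.    0.31  1.51 -0.    1.33 -0.01] F [ 0.  -0.2 -0.1] w 0.35
turn [-0.027  0.001  0.   ] shift cm [11.06  0.08 -0.06]
orange 123 287.5528455284553 195.52845528455285 [480.4 118.6 122. ] heading 3.1332601864073117 27.6079438829343
green 53 271.2830188679245 201.26415094339623 [467.8 117.1 133. ] heading -3.1081130347225776 40.18541769169443
```

View pics/w10.png

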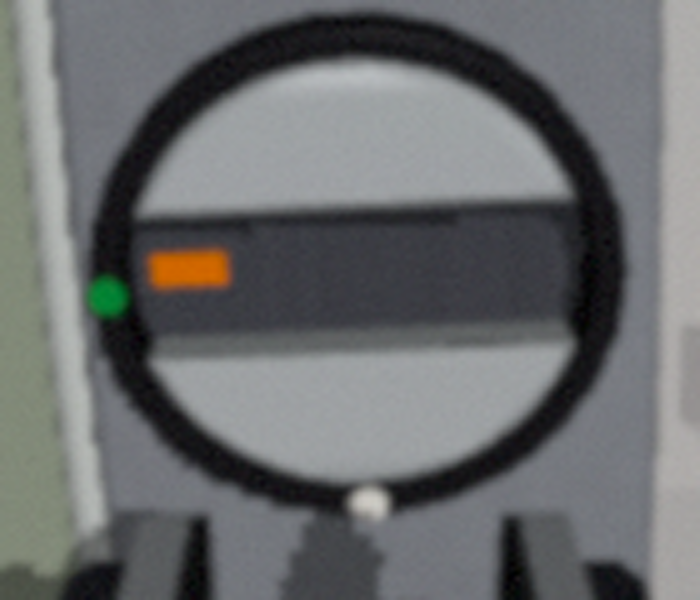

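Run:
```python
from h import *
W=vision.calibration("wrist")
f=lambda x,y:wz(W,250+x/5-.4,140+y/4.8-.4,133)[:2]
for a,b in [((140,217),(575,201)),((160,355),(570,343))]:
    d=f(*b)-f(*a);print("slot heading",np.arctan2(d[1],d[0]))
from rig import job
print(job.finish_job())
```

```text
slot heading 0.0521688570568302
slot heading 0.044550047726591865
the job is handed in; nothing more can be done
None
```

The hatch is shut and locked, and I handed the job in at about 11.4 s of the 48 s allowed. The robot reports no verdict.

**What I did:** I pushed the hatch down on its thumb pad with the closed fingertips until it was on the gasket (5.3 N at the end). Then I set the parted fingertips in the fastener slot and turned clockwise to the stop. Finally I eased back, lifted out and stayed clear above.

**Last checks:**
- **Fastener:** the wrist torque rose to 2.4 N m at the stop. The slot then measured a heading of 0.045–0.052 rad, against 1.608 before the turn. That is about 1.56 rad turned, with the stop at 1.571. The orange pointer sits at the green dot; their measured headings differ by about 0.04 rad.
- **Hatch:** it looks flush in the scene picture. I did not measure its angle to a millimetre.
- **Surroundings:** by eye, the plate and the bystanders look unmoved in the pictures. The tool force is about zero and the fingers are about 100 mm above the bezel.

**One disagreement:** a rough scene-camera estimate of the fastener centre was about 7 mm off in y. I used the wrist-camera value, which agreed with the incubator's outline to within about 1 mm, and the fingers fitted the slot without contact.

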